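# Load the largest grinding ball through the funnel

### The arm

A 7-joint arm with a two-finger parallel gripper is mounted at the origin on the work surface; the furniture and walls round the work are solid. World frame = base frame: x ahead of the robot, y to its left, z up, the work surface at z = 0. Lengths are in m, angles in rad, forces in N, time in s.
With the tool pointing down it reaches from about 0.35 to 0.9 m from the base axis. Payload 8.1 kg.
Tool frame: the origin (TCP) lies midway between the tips of the shut fingers; the grasp point (between the pads) lies 19 mm behind it; z points along the fingers, y is the direction in which the jaws open and shut (so a half turn about z gives the same grasp; the last joint's range is limited). The gripper opens to 92 mm and grips with 3 to 60 N. Pads are 19 mm wide; open, the fingers measure 130 mm over their backs; the gripper's body (75 mm by 190 mm) begins 47 mm behind the grasp point.
Start: joints at [1.193, 0.434, 0.025, 1.573, -0.012, 1.134, -0.075], TCP at [0.17, -0.602, 0.227] pointing down, gripper open.
Joint ranges: [-2.62, 2.62], [-0.44, 2.09], [-1.27, 1.32], [0.08, 2.57], [-1.32, 4.46], [0.12, 2], [-2.74, 2.74]. Speed limits (rad/s): [2.22, 2.22, 3.01, 3.01, 3.14, 3.14, 3.14].

### API

Orientations are given as a unit quaternion [x, y, z, w].
In Python, from workcell import read_state, read_camera, get_calibration, finish_job, recognise, regions_of gives the robot as it stands.
- The arm moves only by the tool apply_moves, never from a script. Its argument "steps" is a list of rows, each an object of numbers: "wx", "wy", "wz": the turn, a rotation vector about the tool's x, y, z in degrees; "dx", "dy", "dz": the shift along the tool's x, y, z in m; "claw": the opening, from 0 (shut) to 1 (fully open). In form: [{"wx": .., "wy": .., "wz": .., "dx": .., "dy": .., "dz": .., "claw": ..}, ...]. A call has exactly 8 rows; each row shifts and turns the commanded pose from where the row before left it, along the tool's axes as they then stand; what a row does not reach is not made up. A row lasts 1/10 s, in which the tool goes at most 50 mm and 8.59 degrees, less where a joint would pass 70% of its speed; a pose out of reach is approached as far as the arm can. A call is refused whole if a number of a shift passes 0.05 or a number of a turn 8.59, either way. A call with a gripper value outside its range is refused whole. The fingers move at their own pace and stop on an object; the grip force is fixed at half the most. Time passes only in rows, so rows that do not move let the fingers close, or fill a call up. It gives the time, the measured TCP pose, the force and the opening at its end, in the units of the state.
- read_state(): the state, without advancing time (a new reading comes with each control period).
- read_camera(name): name is "scene" or "top" or "wrist"; returns the picture (384x512x3 uint8, red, green, blue); there is no depth.
- get_calibration(name): a dict with "fx", "fy", "cx", "cy" (pixels), "rvec" (rotation vector, rad) and "tvec" (3), from world to camera coordinates, as OpenCV has them; the wrist camera has in their place "T_tool_cam" (4x4, takes a point from camera to tool coordinates, whose origin is the TCP and whose axes are the flange's). Camera axes: x right, y down, z forward; pixel columns grow to the right and rows downward; lengths in m; the calibration is good to about 2 mm. A picture is of the moment at which its call begins: read the wrist's pose just before it. get_calibration takes no time and is no camera call.
- finish_job(): hands the job in, once; it reports no verdict.
Trained networks look in the newest picture that a camera, given by its name, has taken for a name from the list of things; names that differ only in an ending like _2 or _b are one class to them, and where a whole thing is asked for, a point or a joint stands for the part that bears it (a point fixed in the world has none). Each returns a list of dicts, best first, with "conf" (0 to 1); they miss things now and then, are a little off and sometimes report something else, mostly with a low value. They report only what shows in the picture. A call takes as long as a camera call.
- recognise(camera, thing): "xyz" ([x, y, z] in m, in the coordinates of the camera as it stood for that picture, good to about 4 mm: the middle of the surface that is visible of it).
- regions_of(camera, thing): "pixels" (384x512 bool, what is visible of it).
The state is a dict: "t": time; "joint_pos": joint angles; "joint_vel": joint speeds; "joint_efforts": joint torques, N m; "eef_pos": TCP position; "tool_rot": TCP orientation; "force": force on the tool from outside, world axes, zero at the start; "wrist_torque": the same for the moment, N m; "finger_gap": opening from 0.0 (shut) to 1.0 (fully open).
Only numpy, scipy, OpenCV 4.12 (cv2) and the standard library are available. Lean on these libraries where they do the work, as an engineer would, in place of code of your own. Each camera call takes 0.05 s, during which the arm holds its last target.

### The job

Get the mill vial ready for grinding: take the largest of the three steel grinding balls from the ball holder and let it go in the funnel, so that it runs down into the clear vial beneath. Leave the two smaller balls in their collars.

Things in the scene. Friction and masses are not known exactly. Their poses are not given: they have to be found in the camera images.
- ball_large_center (a point): Centre of the largest steel ball, 26 mm in diameter, 72 g, centre 45 mm above the worktop at the start (11 mm above the collar's rim, so its lower half is clear beside the collar). It sits in any of three collars (18 mm across, rims 34 mm above the worktop, 60 mm apart in a straight row) of a black holder bar, 56 x 190 x 8 mm. The point's axes mean nothing.
- ball_medium_center (a point): Centre of the middle steel ball, 21 mm in diameter, in another collar of the same holder, centre 42 mm above the worktop. To be left there. The point's axes mean nothing.
- ball_small_center (a point): Centre of the smallest steel ball, 16 mm in diameter, in another collar of the same holder, centre 39 mm above the worktop. To be left there. The point's axes mean nothing.
- funnel_mouth (a point): Centre of the white funnel's mouth at rim level, z up, 135 mm above the worktop; 94 mm wide inside, 100 mm outside. It narrows over 42 mm to a 34 mm throat above a clear vial (34 mm inside, floor 119 mm below the mouth; a ball in it has its centre about 106 mm below). Fixed on a grey foot, with a steel rod 62 mm off the axis, top 17 mm below the rim. Stand and ball holder may swap sides.

How it is judged:
By the outcome, as a careful person would: the job done as asked, in the order asked, and still so for the second after the job is handed in, with the robot touching nothing.
It also fails if it takes over 32 s, if anything falls off the work surface, if the arm or the gripper's body presses on something with over 40 N, if the wrist force passes 120 N, or if a joint passes its speed limit or range.

## Working session

There is one attempt and no reset: what is moved stays moved. The work goes in short steps, Python scripts to look and compute and a tool call to move; the robot and the scene stay as the last step left them, time stands still between calls to the robot, and variables do not carry over. Pictures are saved under pics/ and viewed, and the job is handed in when it is done.

Besides the shell and the picture viewer there is one more tool, called after "Emit:" as name([rows], argument=value, ...), one row to a line, values as JSON. apply_moves: Moves the arm, as the interface text tells. Its arguments: {"type":"object","properties":{"steps":{"type":"array","items":{"type":"object","properties":{"wx":{"type":"number"},"wy":{"type":"number"},"wz":{"type":"number"},"dx":{"type":"number"},"dy":{"type":"number"},"dz":{"type":"number"},"claw":{"type":"number"}}}}},"required":["steps"]}

```bash
mkdir -p pics; cat > h.py <<'E'
import numpy as np, cv2
from scipy.spatial.transform import Rotation as R
from workcell import *
def save(name,fn):
    im=read_camera(name); cv2.imwrite('pics/'+fn,im[:,:,::-1]); return im
def cam(name,st=None):
    c=get_calibration(name)
    if 'T_tool_cam' in c:
        T=np.eye(4);T[:3,:3]=R.from_quat(st['tool_rot']).as_matrix();T[:3,3]=st['eef_pos'];T=T@np.array(c['T_tool_cam'])
    else:
        W=np.eye(4);W[:3,:3]=cv2.Rodrigues(np.array(c['rvec'],float))[0];W[:3,3]=np.ravel(c['tvec']);T=np.linalg.inv(W)
    return c,T
def ray(c,T,u,v,z):
    d=T[:3,:3]@np.array([(u-c['cx'])/c['fx'],(v-c['cy'])/c['fy'],1]);o=T[:3,3]
    return o+d*(z-o[2])/d[2]
def show(st): print('t',round(st['t'],2),'pos',np.round(st['eef_pos'],4),'q',np.round(st['tool_rot'],4),'F',np.round(st['force'],1),'gap',round(st['finger_gap'],3),'j',np.round(st['joint_pos'],3))
E
python3 - <<'E'
from h import *
st=read_state();show(st);print(R.from_quat(st['tool_rot']).as_matrix().round(3))
save('scene','s0.png');
im=save('top','t0.png')
c,T=cam('top')
for n,z in [('ball_large_center',.045),('ball_medium_center',.042),('ball_small_center',.039),('funnel_mouth',.135)]:
    for r in recognise('top',n)[:3]:
        print(n,round(r['conf'],2),(T@np.r_[r['xyz'],1])[:3].round(4))
    for r in regions_of('top',n)[:2]:
        v,u=np.nonzero(r['pixels']); print('  reg',round(r['conf'],2),len(u),u.mean().round(1),v.mean().round(1),u.min(),u.max(),v.min(),v.max(),ray(c,T,u.mean(),v.mean(),z).round(4))
print(c, T[:3,3])
E
```

```text
t 0.0 pos [ 0.1694 -0.6011  0.226 ] q [ 9.906e-01  1.369e-01 -2.000e-04 -8.000e-04] F [ 0.1  0.2 -0.6] gap 0.997 j [ 1.193  0.435  0.025  1.574 -0.012  1.134 -0.075]
[[ 0.963  0.271 -0.001]
 [ 0.271 -0.963  0.001]
 [-0.    -0.002 -1.   ]]
  reg 0.44 81 324.3 172.4 320 329 168 177 [ 0.5204 -0.2425  0.045 ]
ball_medium_center 0.46 [ 0.5337 -0.3018  0.0483]
  reg 0.57 40 346.4 168.2 343 350 165 171 [ 0.5326 -0.3008  0.042 ]
funnel_mouth 0.67 [0.469  0.1014 0.1007]
  reg 0.97 2081 189.0 190.2 162 214 165 216 [0.4617 0.0922 0.135 ]
{'fx': 362.84702132079747, 'fy': 362.84702132079747, 'cx': 257.57263558086, 'cy': 186.39681221646495, 'rvec': array([ 2.18240934, -2.15088674,  0.08356203]), 'tvec': array([-0.07525246,  0.48239761,  0.94965962])} [ 0.39384842 -0.0838162   0.98898031]
```

```bash
python3 -c "
import cv2
a=cv2.imread('pics/t0.png');cv2.imwrite('pics/t0c.png',cv2.resize(a[120:250,130:390],None,fx=3,fy=3,interpolation=2))"
```

```text
(no output)
```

View pics/t0.png

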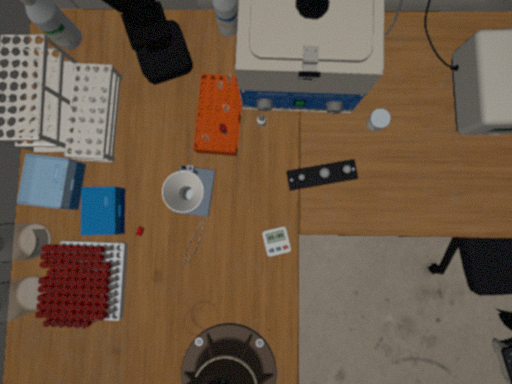

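View pics/s0.png

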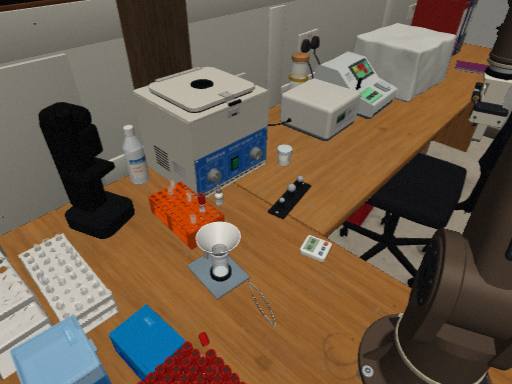

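View pics/t0c.png

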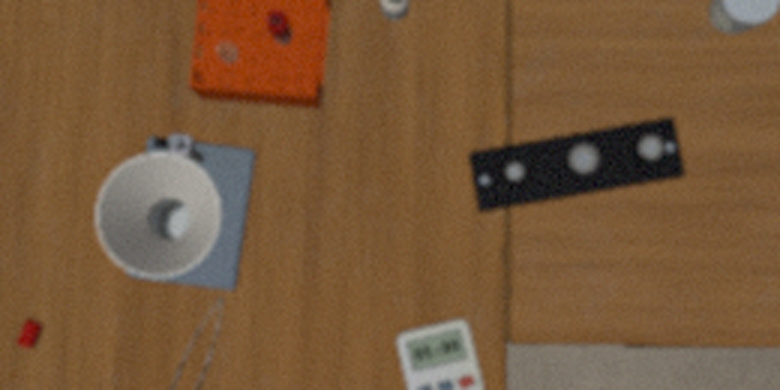

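The top picture shows the holder at about (322,174) px: the large ball in the middle collar at (324,172), the medium one at (346,168) and the small one at (301,177). The funnel mouth is at (183,191). I'll grip across the bar, so the tool needs to turn by about -86° about its own z axis. First I'll work out a combined approach.

```bash
cat >> h.py <<'E'
def plan(st,goal,wz,n):
    "n equal rows: total turn wz (deg about tool z), straight line to goal"
    M=R.from_quat(st['tool_rot']); d=(np.array(goal)-st['eef_pos'])/n
    for i in range(n):
        print(i,np.round(M.inv().apply(d),4),round(wz/n,2)); M=M*R.from_euler('z',wz/n,degrees=True)
E
python3 - <<'E'
from h import *
c,T=cam('top')
for n,u,v,z in [('S',301.3,177,.039),('L',324.3,172.4,.045),('M',346.4,168.2,.042),('F',183,191,.135),('cup',377,120,.06)]: print(n,ray(c,T,u,v,z).round(4))
st=read_state()
plan(st,[.5204,-.2425,.2],-86.2,16)
E
```

```text
S [ 0.5083 -0.1832  0.039 ]
L [ 0.5205 -0.2426  0.045 ]
M [ 0.5328 -0.3009  0.042 ]
F [0.4596 0.1064 0.135 ]
cup [ 0.6578 -0.3771  0.06  ]
0 [ 0.0272 -0.0156  0.0017] -5.39
1 [ 0.0285 -0.013   0.0017] -5.39
2 [ 0.0296 -0.0103  0.0017] -5.39
3 [ 0.0305 -0.0075  0.0017] -5.39
4 [ 0.031  -0.0046  0.0017] -5.39
5 [ 0.0313 -0.0016  0.0017] -5.39
6 [0.0313 0.0013 0.0017] -5.39
7 [0.0311 0.0043 0.0017] -5.39
8 [0.0305 0.0072 0.0017] -5.39
9 [0.0297 0.01   0.0017] -5.39
10 [0.0287 0.0127 0.0017] -5.39
11 [0.0273 0.0154 0.0017] -5.39
12 [0.0258 0.0179 0.0017] -5.39
13 [0.024  0.0202 0.0017] -5.39
14 [0.022  0.0224 0.0017] -5.39
15 [0.0198 0.0243 0.0017] -5.39
```

Emit:
apply_moves([
  {"dx": 0.027,"dy": -0.016,"wz": -5.4},
  {"dx": 0.0285,"dy": -0.013,"wz": -5.4},
  {"dx": 0.0295,"dy": -0.01,"wz": -5.4},
  {"dx": 0.0305,"dy": -0.0075,"wz": -5.4},
  {"dx": 0.031,"dy": -0.0045,"wz": -5.4},
  {"dx": 0.031,"dy": -0.0015,"wz": -5.4},
  {"dx": 0.031,"dy": 0.0015,"wz": -5.4},
  {"dx": 0.031,"dy": 0.0045,"wz": -5.4},
])

```text
validation failed for argument at $.st...
```

Emit:
apply_moves([
  {"dx": 0.0305,"dy": 0.007,"wz": -5.4},
  {"dx": 0.0295,"dy": 0.01,"wz": -5.4},
  {"dx": 0.0285,"dy": 0.0125,"wz": -5.4},
  {"dx": 0.027,"dy": 0.0155,"wz": -5.4},
  {"dx": 0.026,"dy": 0.018,"wz": -5.4},
  {"dx": 0.024,"dy": 0.02,"wz": -5.4},
  {"dx": 0.022,"dy": 0.022,"wz": -5.4},
  {"dx": 0.015,"dy": 0.02,"wz": -5.0},
])

```text
validation failed for argument at $.st...
```

```bash
cat >> h.py <<'E'
def look(fn):
    st=read_state();show(st)
    im=save('wrist',fn);c,T=cam('wrist',st)
    for n,z in [('ball_large_center',.045),('ball_medium_center',.042),('ball_small_center',.039)]:
        for r in recognise('wrist',n)[:2]:
            print(n,round(r['conf'],2),(T@np.r_[r['xyz'],1])[:3].round(4))
        for r in regions_of('wrist',n)[:2]:
            v,u=np.nonzero(r['pixels']); print('  reg',round(r['conf'],2),len(u),u.mean().round(1),v.mean().round(1),u.min(),u.max(),v.min(),v.max(),ray(c,T,(u.min()+u.max())/2,(v.min()+v.max())/2,z).round(4))
    print('cam',T[:3,3].round(3))
    return st
E
python3 - <<'E'
from h import *
look('w1.png')
E
```

```text
t 0.5 pos [ 0.1696 -0.6015  0.2267] q [ 0.9906  0.1369  0.     -0.    ] F [-0.  -0.5  0.4] gap 0.999 j [ 1.193  0.435  0.025  1.573 -0.012  1.134 -0.075]
cam [ 0.234 -0.583  0.384]
```

View pics/w1.png

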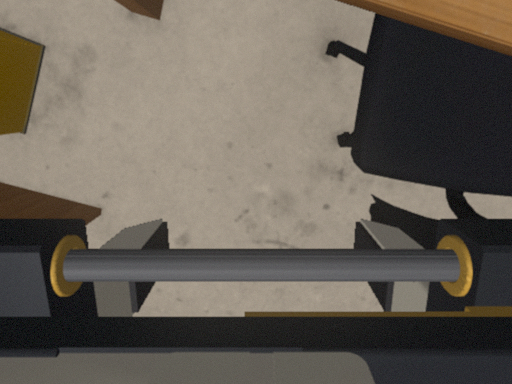

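The wrist picture shows only floor and the chair, because the arm hasn't moved. Each row apparently needs every field.

Emit:
apply_moves([
  {"wx": 0,"wy": 0,"wz": -5.4,"dx": 0.027,"dy": -0.016,"dz": 0,"claw": 1},
  {"wx": 0,"wy": 0,"wz": -5.4,"dx": 0.0285,"dy": -0.013,"dz": 0,"claw": 1},
  {"wx": 0,"wy": 0,"wz": -5.4,"dx": 0.0295,"dy": -0.01,"dz": 0,"claw": 1},
  {"wx": 0,"wy": 0,"wz": -5.4,"dx": 0.0305,"dy": -0.0075,"dz": 0,"claw": 1},
  {"wx": 0,"wy": 0,"wz": -5.4,"dx": 0.031,"dy": -0.0045,"dz": 0,"claw": 1},
  {"wx": 0,"wy": 0,"wz": -5.4,"dx": 0.031,"dy": -0.0015,"dz": 0,"claw": 1},
  {"wx": 0,"wy": 0,"wz": -5.4,"dx": 0.031,"dy": 0.0015,"dz": 0,"claw": 1},
  {"wx": 0,"wy": 0,"wz": -5.4,"dx": 0.031,"dy": 0.0045,"dz": 0,"claw": 1},
])

```text
t: 1.65
eef_pos: [0.3452, -0.4221, 0.2269]
tool_rot: [0.87, 0.494, -0.0, 0.0]
force: [1.0, -1.6, 0.1]
finger_gap: 1.0
```

Emit:
apply_moves([
  {"wx": 0,"wy": 0,"wz": -5.4,"dx": 0.0305,"dy": 0.007,"dz": 0,"claw": 1},
  {"wx": 0,"wy": 0,"wz": -5.4,"dx": 0.0295,"dy": 0.01,"dz": 0,"claw": 1},
  {"wx": 0,"wy": 0,"wz": -5.4,"dx": 0.0285,"dy": 0.0125,"dz": 0,"claw": 1},
  {"wx": 0,"wy": 0,"wz": -5.4,"dx": 0.027,"dy": 0.0155,"dz": 0,"claw": 1},
  {"wx": 0,"wy": 0,"wz": -5.4,"dx": 0.026,"dy": 0.018,"dz": 0,"claw": 1},
  {"wx": 0,"wy": 0,"wz": -5.4,"dx": 0.024,"dy": 0.02,"dz": 0,"claw": 1},
  {"wx": 0,"wy": 0,"wz": -5.4,"dx": 0.022,"dy": 0.022,"dz": 0,"claw": 1},
  {"wx": 0,"wy": 0,"wz": -5.0,"dx": 0.0,"dy": 0.0,"dz": 0,"claw": 1},
])

```text
t: 2.45
eef_pos: [0.4999, -0.2613, 0.2271]
tool_rot: [0.627, 0.779, 0.002, 0.0]
force: [-0.3, 0.2, -0.8]
finger_gap: 0.995
```

```bash
python3 - <<'E'
from h import *
look('w2.png')
E
```

```text
t 2.45 pos [ 0.4999 -0.2613  0.2271] q [6.272e-01 7.789e-01 1.500e-03 3.000e-04] F [-0.3  0.2 -0.8] gap 0.995 j [ 0.722  0.377 -0.451  1.696  0.177  1.108  0.435]
ball_large_center 0.82 [ 0.5167 -0.2448  0.0539]
  reg 0.59 543 286.0 154.6 273 299 142 167 [ 0.5215 -0.2417  0.045 ]
ball_medium_center 0.68 [ 0.5316 -0.2989  0.0448]
  reg 0.55 299 283.2 210.7 274 292 201 220 [ 0.5324 -0.3004  0.042 ]
ball_small_center 0.45 [ 0.5074 -0.188   0.0414]
  reg 0.49 197 288.5 92.3 281 296 85 100 [ 0.5104 -0.183   0.039 ]
cam [ 0.485 -0.196  0.385]
```

View pics/w2.png

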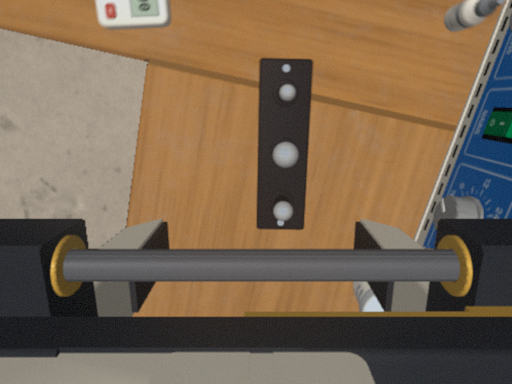

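The wrist view has the holder upright at columns 258–312: large ball at (286,155), small at (288,92), medium at (283,211). The top and wrist estimates agree to about 1 mm, putting the large ball at roughly (0.521, -0.242). I'll centre above it and come down part of the way.

```bash
python3 - <<'E'
from h import *
st=read_state(); M=R.from_quat(st['tool_rot'])
print(M.inv().apply(np.array([.521,-.242,.15])-st['eef_pos']).round(4), M.as_euler('zyx',degrees=True).round(2), M.as_matrix().round(3))
E
```

```text
[0.0193 0.0294 0.0767] [-1.0156e+02 -1.0000e-02  1.7998e+02] [[-0.2   0.98 -0.  ]
 [ 0.98  0.2  -0.  ]
 [-0.   -0.   -1.  ]]
```

```bash
python3 - <<'E'
from h import *
st=look('w3.png')
E
```

```text
t 2.8 pos [ 0.4961 -0.2668  0.2267] q [ 6.323e-01  7.747e-01 -2.000e-04  0.000e+00] F [-0.3 -0.7  0.1] gap 1.001 j [ 0.727  0.376 -0.444  1.698  0.178  1.108  0.432]
ball_large_center 0.58 [ 0.5197 -0.2438  0.0541]
  reg 0.96 566 291.8 149.3 279 306 137 162 [ 0.5226 -0.2417  0.045 ]
ball_medium_center 0.81 [ 0.5307 -0.2956  0.0494]
  reg 0.61 298 289.4 206.2 280 299 197 215 [ 0.5331 -0.3005  0.042 ]
ball_small_center 0.69 [ 0.508  -0.1875  0.044 ]
  reg 0.63 227 293.1 86.8 285 301 79 95 [ 0.5103 -0.1832  0.039 ]
cam [ 0.483 -0.2    0.384]
```

Emit:
apply_moves([
  {"wx": 0,"wy": 0,"wz": 0,"dx": 0.0064,"dy": 0.01,"dz": 0.02,"claw": 1},
  {"wx": 0,"wy": 0,"wz": 0,"dx": 0.0064,"dy": 0.01,"dz": 0.02,"claw": 1},
  {"wx": 0,"wy": 0,"wz": 0,"dx": 0.0064,"dy": 0.01,"dz": 0.02,"claw": 0.7},
  {"wx": 0,"wy": 0,"wz": 0,"dx": 0,"dy": 0,"dz": 0.017,"claw": 0.7},
  {"wx": 0,"wy": 0,"wz": 0,"dx": 0,"dy": 0,"dz": 0,"claw": 0.7},
  {"wx": 0,"wy": 0,"wz": 0,"dx": 0,"dy": 0,"dz": 0,"claw": 0.7},
  {"wx": 0,"wy": 0,"wz": 0,"dx": 0,"dy": 0,"dz": 0,"claw": 0.7},
  {"wx": 0,"wy": 0,"wz": 0,"dx": 0,"dy": 0,"dz": 0,"claw": 0.7},
])

```text
t: 3.95
eef_pos: [0.5225, -0.2415, 0.1508]
tool_rot: [0.631, 0.776, 0.0, 0.001]
force: [-0.6, -0.5, 0.2]
finger_gap: 0.704
```

```bash
python3 - <<'E'
from h import *
st=look('w4.png')
E
```

```text
t 3.95 pos [ 0.5225 -0.2415  0.1508] q [6.313e-01 7.755e-01 2.000e-04 8.000e-04] F [-0.6 -0.5  0.2] gap 0.704 j [ 0.651  0.469 -0.433  1.763  0.234  0.959  0.328]
ball_large_center 0.58 [ 0.5225 -0.2417  0.0541]
  reg 0.9 867 259.7 187.3 244 276 171 204 [ 0.5218 -0.2419  0.045 ]
ball_medium_center 0.44 [ 0.5276 -0.2891  0.0433]
  reg 0.42 84 259.2 246.0 251 268 243 248 [ 0.5317 -0.2919  0.042 ]
ball_small_center 0.89 [ 0.5121 -0.1879  0.0431]
  reg 0.71 402 261.0 109.8 250 272 99 121 [ 0.5104 -0.1832  0.039 ]
cam [ 0.509 -0.175  0.308]
```

View pics/w4.png

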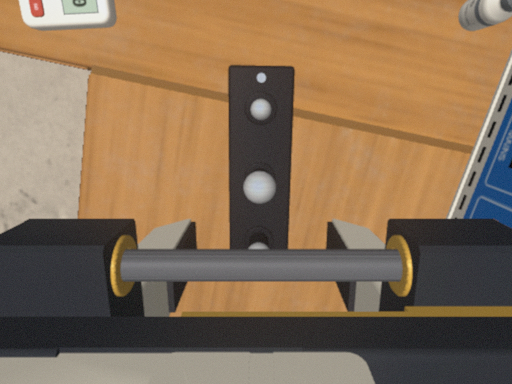

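The ball at (260,187) is centred on the finger midline at column 261. I'll go straight down.

Emit:
apply_moves([
  {"wx": 0,"wy": 0,"wz": 0,"dx": 0,"dy": 0,"dz": 0.025,"claw": 0.7},
  {"wx": 0,"wy": 0,"wz": 0,"dx": 0,"dy": 0,"dz": 0.03,"claw": 0.7},
  {"wx": 0,"wy": 0,"wz": 0,"dx": 0,"dy": 0,"dz": 0.03,"claw": 0.7},
  {"wx": 0,"wy": 0,"wz": 0,"dx": 0,"dy": 0,"dz": 0.02,"claw": 0.6},
  {"wx": 0,"wy": 0,"wz": 0,"dx": 0,"dy": 0,"dz": 0.012,"claw": 0.6},
  {"wx": 0,"wy": 0,"wz": 0,"dx": 0,"dy": 0,"dz": 0.006,"claw": 0.5},
  {"wx": 0,"wy": 0,"wz": 0,"dx": 0,"dy": 0,"dz": 0,"claw": 0.45},
  {"wx": 0,"wy": 0,"wz": 0,"dx": 0,"dy": 0,"dz": 0,"claw": 0.45},
])

```text
t: 5.1
eef_pos: [0.5228, -0.2412, 0.0276]
tool_rot: [0.631, 0.776, 0.0, 0.001]
force: [-0.2, -0.4, 1.0]
finger_gap: 0.456
```

```bash
python3 - <<'E'
from h import *
st=look('w5.png')
save('scene','s5.png')
import cv2
a=cv2.imread('pics/s5.png');cv2.imwrite('pics/s5c.png',cv2.resize(a[120:280,210:410],None,fx=3,fy=3,interpolation=2))
E
```

```text
t 5.1 pos [ 0.5228 -0.2412  0.0276] q [6.311e-01 7.757e-01 2.000e-04 6.000e-04] F [-0.2 -0.4  1. ] gap 0.456 j [ 0.601  0.623 -0.373  1.867  0.331  0.712  0.244]
ball_large_center 0.83 [ 0.5182 -0.2347  0.0492]
  reg 0.71 941 257.9 243.8 232 284 228 286 [ 0.5215 -0.2418  0.045 ]
ball_small_center 0.88 [ 0.5104 -0.1907  0.0424]
  reg 0.89 1115 260.1 118.3 242 279 101 137 [ 0.5103 -0.1829  0.039 ]
cam [ 0.509 -0.175  0.185]
```

View pics/w5.png

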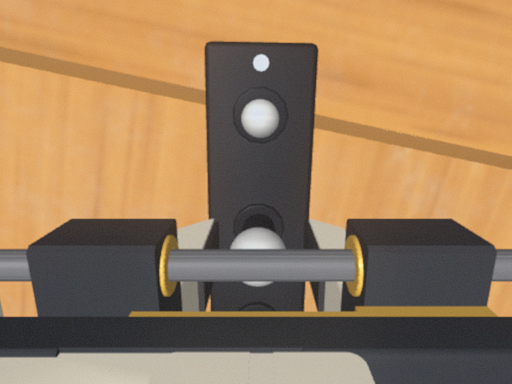

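View pics/s5c.png

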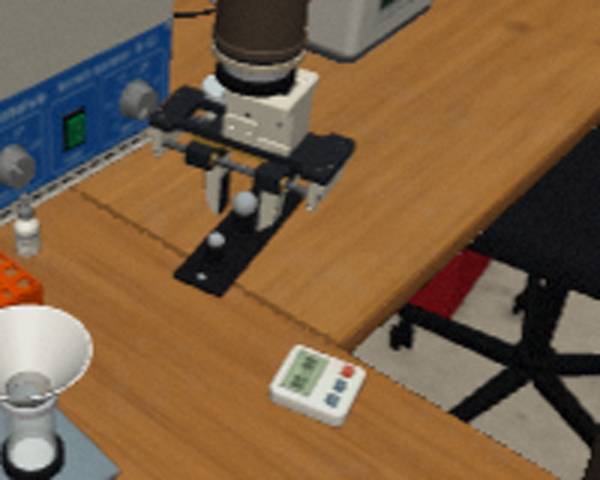

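Ball at (258,257) between the fingers, whose midline is near column 262, so it sits about 1.4 mm to the -y side. I'll correct that and close.

Emit:
apply_moves([
  {"wx": 0,"wy": 0,"wz": 0,"dx": 0,"dy": -0.0014,"dz": 0,"claw": 0.4},
  {"wx": 0,"wy": 0,"wz": 0,"dx": 0,"dy": 0,"dz": 0,"claw": 0.35},
  {"wx": 0,"wy": 0,"wz": 0,"dx": 0,"dy": 0,"dz": 0,"claw": 0.3},
  {"wx": 0,"wy": 0,"wz": 0,"dx": 0,"dy": 0,"dz": 0,"claw": 0.2},
  {"wx": 0,"wy": 0,"wz": 0,"dx": 0,"dy": 0,"dz": 0,"claw": 0.1},
  {"wx": 0,"wy": 0,"wz": 0,"dx": 0,"dy": 0,"dz": 0,"claw": 0},
  {"wx": 0,"wy": 0,"wz": 0,"dx": 0,"dy": 0,"dz": 0,"claw": 0},
  {"wx": 0,"wy": 0,"wz": 0,"dx": 0,"dy": 0,"dz": 0,"claw": 0},
])

```text
t: 6.3
eef_pos: [0.5209, -0.2413, 0.0268]
tool_rot: [0.631, 0.776, 0.0, 0.0]
force: [1.5, -0.3, -0.2]
finger_gap: 0.264
```

```bash
python3 - <<'E'
from h import *
st=look('w6.png')
E
```

```text
t 6.3 pos [ 0.5209 -0.2413  0.0268] q [6.311e-01 7.757e-01 1.000e-04 1.000e-04] F [ 1.5 -0.3 -0.2] gap 0.264 j [ 0.603  0.622 -0.372  1.87   0.332  0.709  0.245]
ball_large_center 0.69 [ 0.5202 -0.235   0.0459]
  reg 0.93 949 261.1 247.1 236 287 229 287 [ 0.5211 -0.2417  0.045 ]
ball_small_center 0.91 [ 0.5075 -0.187   0.0421]
  reg 0.61 1156 264.5 118.8 246 283 100 138 [ 0.5101 -0.1826  0.039 ]
cam [ 0.507 -0.175  0.184]
```

View pics/w6.png

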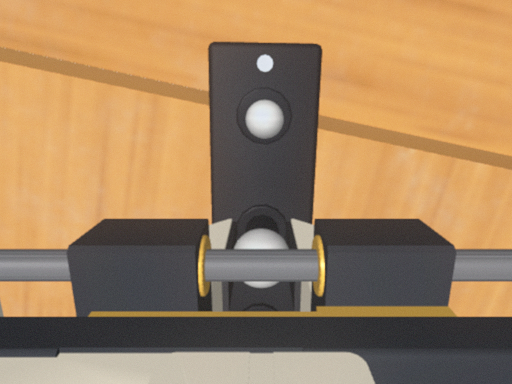

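Gripped: the gap is 24 mm and the ball at (261,258) sits centred between the fingers. Now a gentle lift.

Emit:
apply_moves([
  {"wx": 0,"wy": 0,"wz": 0,"dx": 0,"dy": 0,"dz": -0.004,"claw": 0},
  {"wx": 0,"wy": 0,"wz": 0,"dx": 0,"dy": 0,"dz": -0.008,"claw": 0},
  {"wx": 0,"wy": 0,"wz": 0,"dx": 0,"dy": 0,"dz": -0.015,"claw": 0},
  {"wx": 0,"wy": 0,"wz": 0,"dx": 0,"dy": 0,"dz": -0.02,"claw": 0},
  {"wx": 0,"wy": 0,"wz": 0,"dx": 0,"dy": 0,"dz": -0.025,"claw": 0},
  {"wx": 0,"wy": 0,"wz": 0,"dx": 0,"dy": 0,"dz": -0.03,"claw": 0},
  {"wx": 0,"wy": 0,"wz": 0,"dx": 0,"dy": 0,"dz": -0.03,"claw": 0},
  {"wx": 0,"wy": 0,"wz": 0,"dx": 0,"dy": 0,"dz": -0.03,"claw": 0},
])

```text
t: 7.45
eef_pos: [0.5205, -0.2411, 0.1913]
tool_rot: [0.631, 0.776, 0.0, 0.0]
force: [0.4, 0.2, 0.3]
finger_gap: 0.267
```

```bash
python3 - <<'E'
from h import *
st=look('w7.png')
save('scene','s7.png');save('top','t7.png')
c,T=cam('top')
for r in recognise('top','funnel_mouth')[:2]: print('F',r['conf'],(T@np.r_[r['xyz'],1])[:3].round(4))
import cv2
a=cv2.imread('pics/s7.png');cv2.imwrite('pics/s7c.png',cv2.resize(a[60:260,180:410],None,fx=3,fy=3,interpolation=2))
a=cv2.imread('pics/t7.png');cv2.imwrite('pics/t7c.png',cv2.resize(a[150:230,150:230],None,fx=7,fy=7,interpolation=2))
E
```

```text
t 7.45 pos [ 0.5205 -0.2411  0.1913] q [6.310e-01 7.758e-01 1.000e-04 4.000e-04] F [0.4 0.2 0.3] gap 0.267 j [ 0.665  0.426 -0.448  1.719  0.209  1.043  0.352]
ball_large_center 0.92 [ 0.5192 -0.2317  0.2135]
  reg 0.95 955 261.4 247.0 236 287 228 288 [ 0.5374 -0.3203  0.045 ]
ball_small_center 0.53 [ 0.5123 -0.1859  0.0413]
  reg 0.62 261 263.3 109.2 255 272 100 118 [ 0.5105 -0.1827  0.039 ]
cam [ 0.507 -0.175  0.349]
F 0.86 [0.4667 0.0985 0.1034]
```

View pics/w7.png

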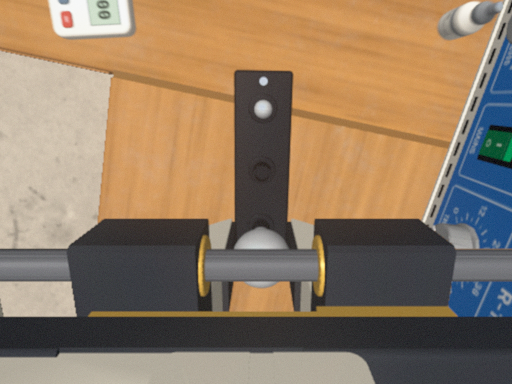

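View pics/s7c.png

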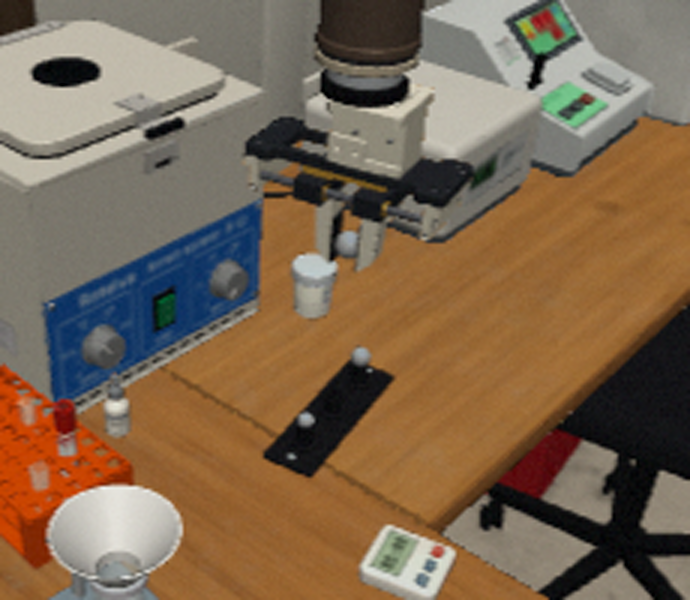

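View pics/t7c.png

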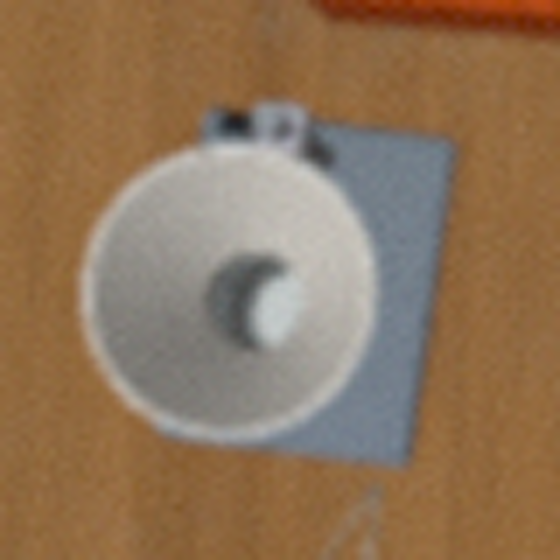

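The ball at (261,258) is held clear of the empty collar, and the two smaller balls are still in place. In the top crop the funnel rim is a clean circle centred at about (182.4,191.4) px.

```bash
python3 - <<'E'
from h import *
c,T=cam('top'); F=ray(c,T,182.4,191.4,.135); print(F)
st=read_state(); show(st); M=R.from_quat(st['tool_rot'])
print(M.inv().apply(F+[0,0,.06]-st['eef_pos']).round(4))
E
```

```text
[0.45858847 0.1077899  0.135     ]
t 7.95 pos [ 0.5202 -0.2411  0.1878] q [ 6.310e-01  7.757e-01 -2.000e-04 -8.000e-04] F [-0.4 -0.6 -0.6] gap 0.264 j [ 0.664  0.43  -0.446  1.722  0.21   1.038  0.351]
[ 0.3542  0.0107 -0.0068]
```

Emit:
apply_moves([
  {"wx": 0,"wy": 0,"wz": 0,"dx": 0.01,"dy": 0.0,"dz": -0.005,"claw": 0},
  {"wx": 0,"wy": 0,"wz": 0,"dx": 0.02,"dy": 0.001,"dz": -0.005,"claw": 0},
  {"wx": 0,"wy": 0,"wz": 0,"dx": 0.025,"dy": 0.001,"dz": 0,"claw": 0},
  {"wx": 0,"wy": 0,"wz": 0,"dx": 0.03,"dy": 0.001,"dz": 0,"claw": 0},
  {"wx": 0,"wy": 0,"wz": 0,"dx": 0.03,"dy": 0.001,"dz": 0,"claw": 0},
  {"wx": 0,"wy": 0,"wz": 0,"dx": 0.03,"dy": 0.001,"dz": 0,"claw": 0},
  {"wx": 0,"wy": 0,"wz": 0,"dx": 0.03,"dy": 0.001,"dz": 0,"claw": 0},
  {"wx": 0,"wy": 0,"wz": 0,"dx": 0.03,"dy": 0.001,"dz": 0,"claw": 0},
])

```text
t: 8.75
eef_pos: [0.4849, -0.0362, 0.1993]
tool_rot: [0.63, 0.776, 0.0, 0.0]
force: [0.4, 0.1, -0.3]
finger_gap: 0.265
```

Emit:
apply_moves([
  {"wx": 0,"wy": 0,"wz": 0,"dx": 0.03,"dy": 0.001,"dz": 0,"claw": 0},
  {"wx": 0,"wy": 0,"wz": 0,"dx": 0.03,"dy": 0.001,"dz": 0,"claw": 0},
  {"wx": 0,"wy": 0,"wz": 0,"dx": 0.03,"dy": 0.001,"dz": 0,"claw": 0},
  {"wx": 0,"wy": 0,"wz": 0,"dx": 0.025,"dy": 0.001,"dz": 0,"claw": 0},
  {"wx": 0,"wy": 0,"wz": 0,"dx": 0.02,"dy": 0,"dz": 0,"claw": 0},
  {"wx": 0,"wy": 0,"wz": 0,"dx": 0.01,"dy": 0,"dz": 0,"claw": 0},
  {"wx": 0,"wy": 0,"wz": 0,"dx": 0.004,"dy": 0,"dz": 0,"claw": 0},
  {"wx": 0,"wy": 0,"wz": 0,"dx": 0,"dy": 0,"dz": 0,"claw": 0},
])

```text
t: 9.55
eef_pos: [0.4592, 0.1077, 0.1989]
tool_rot: [0.631, 0.776, -0.0, 0.0]
force: [1.2, -0.9, -0.9]
finger_gap: 0.261
```

```bash
python3 - <<'E'
from h import *
st=read_state();show(st)
save('wrist','w8.png');c,T=cam('wrist',st)
for r in regions_of('wrist','funnel_mouth')[:2]:
    v,u=np.nonzero(r['pixels']);print(r['conf'],u.min(),u.max(),v.min(),v.max())
save('scene','s8.png');save('top','t8.png')
st=read_state();show(st)
import cv2
a=cv2.imread('pics/s8.png');cv2.imwrite('pics/s8c.png',cv2.resize(a[100:320,130:330],None,fx=2.7,fy=2.7,interpolation=2))
E
```

```text
t 9.55 pos [0.4592 0.1077 0.1989] q [ 6.308e-01  7.760e-01 -1.000e-04  2.000e-04] F [ 1.2 -0.9 -0.9] gap 0.261 j [ 0.159  0.28  -0.611  1.933  0.192  0.986 -0.335]
0.69 190 348 105 239
t 9.75 pos [0.4596 0.1065 0.1986] q [ 6.317e-01  7.752e-01 -2.000e-04  1.000e-04] F [ 0.3  1.4 -0.9] gap 0.263 j [ 0.161  0.28  -0.61   1.933  0.192  0.986 -0.334]
```

View pics/w8.png

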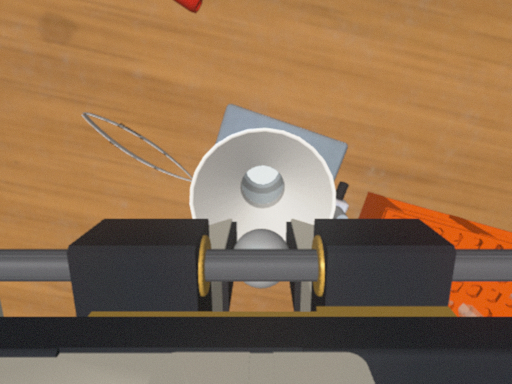

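View pics/s8c.png

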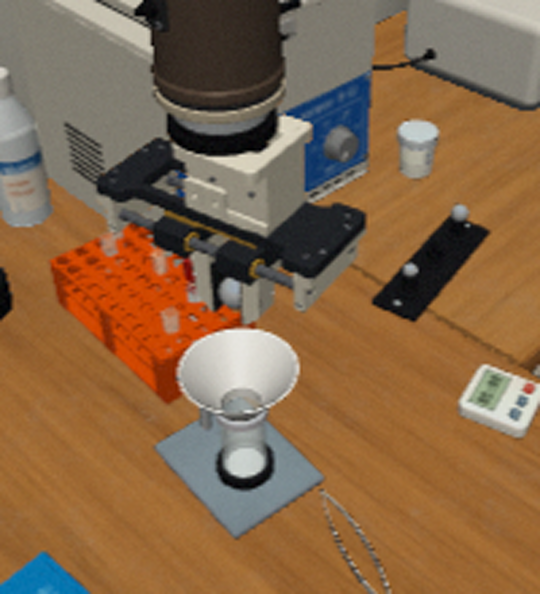

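View pics/t8.png

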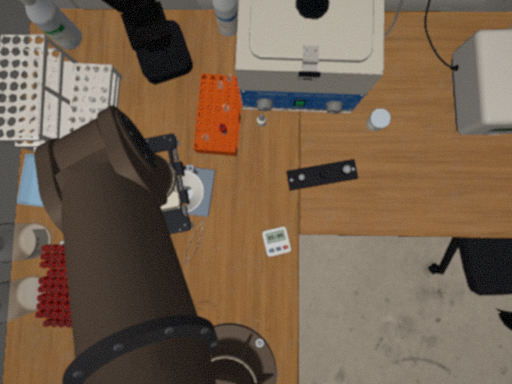

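In the wrist view the funnel rim spans columns 190–336 with its top at row 128, so its centre is about (263,201). The ball at (261,258) is still held. Next I'll compare this centre with the top-camera one.

```bash
python3 - <<'E'
from h import *
st=read_state();show(st);c,T=cam('wrist',st)
F=ray(c,T,263,201,.135);print(F, 0.05*c['fx']/(T[2,3]-.135))
M=R.from_quat(st['tool_rot']); G=(F+[.4586,.1078,.135])/2
print(M.inv().apply(G+[0,0,.006]-st['eef_pos']).round(4))
E
```

```text
t 9.75 pos [0.4596 0.1065 0.1986] q [ 6.317e-01  7.752e-01 -2.000e-04  1.000e-04] F [ 0.3  1.4 -0.9] gap 0.263 j [ 0.161  0.28  -0.61   1.933  0.192  0.986 -0.334]
[0.46055402 0.10809062 0.135     ] 77.54546658013918
[0.0014 0.0002 0.0576]
```

The estimates agree to within about 2 mm, so no sideways shift is needed. I'll lower the ball to just above the rim.

Emit:
apply_moves([
  {"wx": 0,"wy": 0,"wz": 0,"dx": 0.0005,"dy": 0,"dz": 0.01,"claw": 0},
  {"wx": 0,"wy": 0,"wz": 0,"dx": 0,"dy": 0,"dz": 0.015,"claw": 0},
  {"wx": 0,"wy": 0,"wz": 0,"dx": 0,"dy": 0,"dz": 0.015,"claw": 0},
  {"wx": 0,"wy": 0,"wz": 0,"dx": 0,"dy": 0,"dz": 0.01,"claw": 0},
  {"wx": 0,"wy": 0,"wz": 0,"dx": 0,"dy": 0,"dz": 0.006,"claw": 0},
  {"wx": 0,"wy": 0,"wz": 0,"dx": 0,"dy": 0,"dz": 0,"claw": 0},
  {"wx": 0,"wy": 0,"wz": 0,"dx": 0,"dy": 0,"dz": 0,"claw": 0},
  {"wx": 0,"wy": 0,"wz": 0,"dx": 0,"dy": 0,"dz": 0,"claw": 0},
])

```text
t: 10.55
eef_pos: [0.4598, 0.1082, 0.1432]
tool_rot: [0.631, 0.776, 0.0, 0.0]
force: [0.5, -0.2, -0.0]
finger_gap: 0.264
```

```bash
python3 - <<'E'
from h import *
st=read_state();show(st)
save('wrist','w9.png')
save('scene','s9.png')
import cv2
a=cv2.imread('pics/s9.png');cv2.imwrite('pics/s9c.png',cv2.resize(a[140:320,150:310],None,fx=3.2,fy=3.2,interpolation=2))
E
```

```text
t 10.55 pos [0.4598 0.1082 0.1432] q [6.311e-01 7.757e-01 4.000e-04 3.000e-04] F [ 0.5 -0.2 -0. ] gap 0.264 j [ 0.126  0.35  -0.588  2.003  0.255  0.859 -0.397]
```

View pics/w9.png

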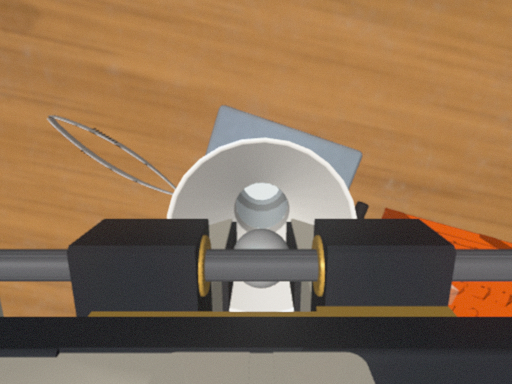

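View pics/s9c.png

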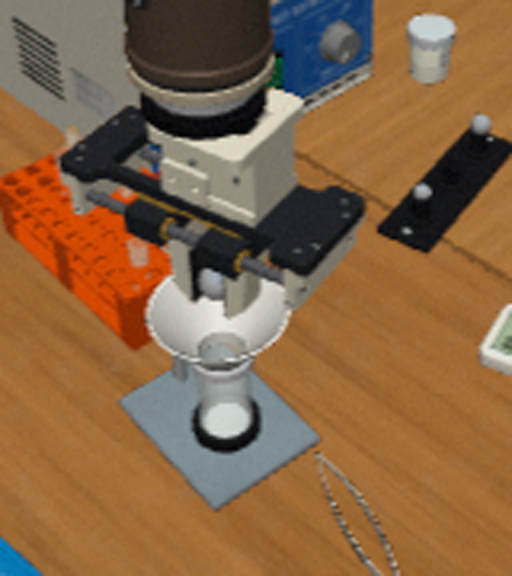

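The ball (261,258) hangs over the funnel axis: the rim spans about columns 168–356, so its centre is near 262, and the tips are just above it. Releasing.

Emit:
apply_moves([
  {"wx": 0,"wy": 0,"wz": 0,"dx": 0,"dy": 0,"dz": 0,"claw": 0.45},
  {"wx": 0,"wy": 0,"wz": 0,"dx": 0,"dy": 0,"dz": 0,"claw": 0.45},
  {"wx": 0,"wy": 0,"wz": 0,"dx": 0,"dy": 0,"dz": 0,"claw": 0.45},
  {"wx": 0,"wy": 0,"wz": 0,"dx": 0,"dy": 0,"dz": 0,"claw": 0.45},
  {"wx": 0,"wy": 0,"wz": 0,"dx": 0,"dy": 0,"dz": 0,"claw": 0.45},
  {"wx": 0,"wy": 0,"wz": 0,"dx": 0,"dy": 0,"dz": 0,"claw": 0.45},
  {"wx": 0,"wy": 0,"wz": 0,"dx": 0,"dy": 0,"dz": 0,"claw": 0.45},
  {"wx": 0,"wy": 0,"wz": 0,"dx": 0,"dy": 0,"dz": 0,"claw": 0.45},
])

```text
t: 11.45
eef_pos: [0.4594, 0.108, 0.1427]
tool_rot: [0.631, 0.776, -0.0, -0.0]
force: [-0.6, 0.5, -0.0]
finger_gap: 0.453
```

Emit:
apply_moves([
  {"wx": 0,"wy": 0,"wz": 0,"dx": 0,"dy": 0,"dz": -0.01,"claw": 0.45},
  {"wx": 0,"wy": 0,"wz": 0,"dx": 0,"dy": 0,"dz": -0.02,"claw": 0.45},
  {"wx": 0,"wy": 0,"wz": 0,"dx": 0,"dy": 0,"dz": -0.02,"claw": 0.45},
  {"wx": 0,"wy": 0,"wz": 0,"dx": 0,"dy": 0,"dz": -0.02,"claw": 0.45},
  {"wx": 0,"wy": 0,"wz": 0,"dx": 0,"dy": 0,"dz": -0.01,"claw": 0.45},
  {"wx": 0,"wy": 0,"wz": 0,"dx": -0.02,"dy": 0,"dz": 0,"claw": 0.45},
  {"wx": 0,"wy": 0,"wz": 0,"dx": -0.03,"dy": 0,"dz": 0,"claw": 0.45},
  {"wx": 0,"wy": 0,"wz": 0,"dx": -0.03,"dy": 0,"dz": 0,"claw": 0.45},
])

```text
t: 12.25
eef_pos: [0.4757, 0.0291, 0.223]
tool_rot: [0.631, 0.776, 0.0, 0.0]
force: [0.6, -0.6, -0.5]
finger_gap: 0.452
```

```bash
python3 - <<'E'
from h import *
st=look('w10.png')
save('scene','s10.png')
import cv2
a=cv2.imread('pics/s10.png');cv2.imwrite('pics/s10c.png',cv2.resize(a[140:320,150:330],None,fx=3.2,fy=3.2,interpolation=2))
E
```

```text
t 12.25 pos [0.4757 0.0291 0.223 ] q [6.306e-01 7.761e-01 1.000e-04 2.000e-04] F [ 0.6 -0.6 -0.5] gap 0.452 j [ 0.305  0.255 -0.577  1.891  0.16   1.041 -0.132]
ball_large_center 0.81 [0.4604 0.1034 0.0327]
  reg 0.87 556 261.8 86.2 249 274 73 100 [0.4598 0.1066 0.045 ]
cam [0.462 0.095 0.38 ]
```

View pics/w10.png

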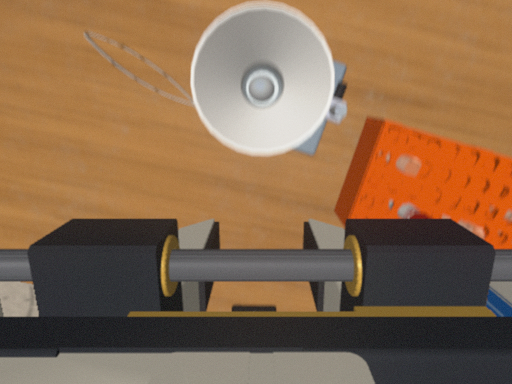

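View pics/s10c.png

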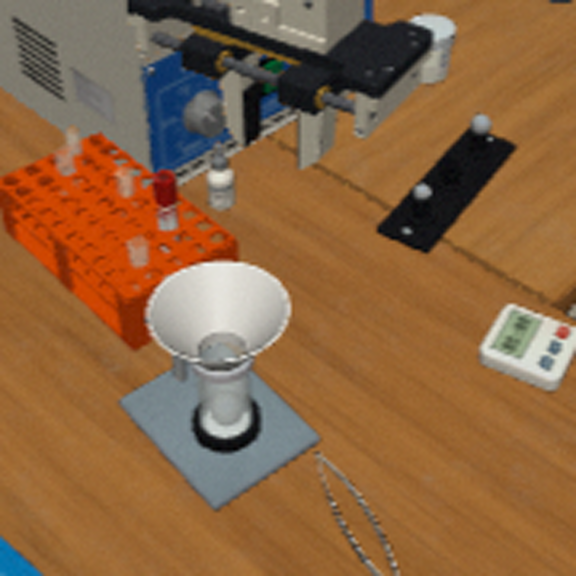

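```bash
python3 - <<'E'
from h import *
save('scene','s11.png');c,T=cam('scene')
for n in ['ball_large_center','ball_medium_center','ball_small_center']:
    for r in recognise('scene',n)[:3]: print(n,round(r['conf'],2),(T@np.r_[r['xyz'],1])[:3].round(3))
a=cv2.imread('pics/s11.png');b=cv2.imread('pics/s0.png')
f=lambda x:cv2.resize(x[215:300,185:250],None,fx=6,fy=6,interpolation=2)
cv2.imwrite('pics/cmp.png',np.hstack([f(b),f(a)]))
E
```

```text
(no output)
```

View pics/cmp.png

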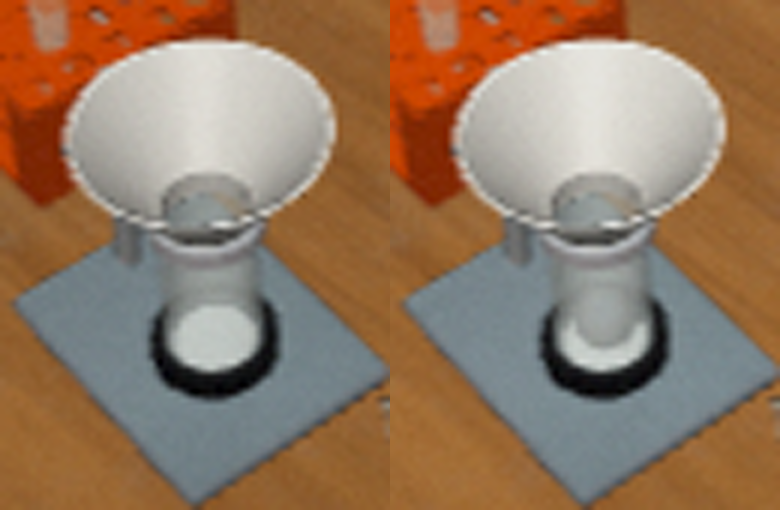

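The before and after crops show that the ball now rests on the vial's white floor (right crop, around (605,315)). The small and medium balls are in their collars and the gripper is clear, so I'm handing in.

```bash
python3 -c "
from workcell import *
print(finish_job())"
```

```text
the job is handed in; nothing more can be done
None
```

The largest ball is in the vial. I gripped it across the holder bar, lifted it out of the middle collar, let it go just above the funnel mouth on its axis, and backed the gripper away. The job was handed in at about 12.6 s of robot time.

**Ball in the vial:** the scene camera's before and after pictures show the ball resting on the vial floor. The wrist camera, looking down the funnel, put it at about (0.460, 0.107) in x and y. Its apparent size (about 26 px) puts its centre 37 mm above the worktop, against 29 mm expected. The network's wrist reading put its surface at 33 mm, where the top of a resting ball would be about 42 mm. These heights are rough, but all of them are well below the throat.

**Other balls:** the scene picture taken after the release shows the small and medium balls still in their collars.

**Forces and contact:** the force readings I took stayed under 3 N, and the gripper was clear of everything at hand-in.

**Checks that failed or disagreed:**
- My first two move calls were refused because rows need every field; nothing moved.
- At the last check the scene-camera network found none of the three balls, so for that camera I relied on the pictures alone.
- The gripper read 24 mm on the 26 mm ball. I put this down to soft pads, and the grip held throughout.

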